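# Wedge the blue part tight in the bench jig

### The arm

A 7-joint arm with a two-finger parallel gripper is mounted at the origin on the work surface. World frame = base frame: x ahead of the robot, y to its left, z up, the work surface at z = 0. Lengths are in mm, angles in rad, forces in N, time in s.
With the tool pointing down it reaches from about 400 to 900 mm from the base axis. Payload 5.5 kg.
Tool frame: the origin (TCP) lies at the very end of the fingers, on their centre line; the grasp point (between the pads) lies behind it (env.grasp_offset is the z of the grasp point in the tool frame, in mm); z points along the fingers, y is the line along which they close (so a half turn about z gives the same grasp; the last joint's range is limited). The gripper opens to 92 mm and grips with 3 to 60 N. Pads are 19 mm wide; open, the fingers measure 130 mm over their backs; the gripper's body (75 mm by 190 mm) begins 47 mm behind the grasp point.
Start: joints at [1.583, 0.501, -0.427, 1.55, 0.221, 1.138, -0.21], TCP at [161.35, -629.655, 226.729] pointing down, gripper open.
Joint ranges: [-2.88, 2.88], [-0.31, 2.03], [-1.54, 1.56], [0.2, 2.42], [-1.41, 4.55], [0.19, 2.02], [-2.57, 2.57]. Speed limits (rad/s): [2.57, 2.57, 3.14, 3.14, 3.14, 3.14, 3.14].

### API

Orientations are given as a rotation vector (axis times angle).
In Python, from station import env, imaging gives the robot as it stands.
- The arm moves only by the tool drive_tool, never from a script. Its argument "targets" is a list of rows, each a list of 3 entries, a list of its own where there are three numbers: the finger opening in mm, from 0 to 91.8, then the shift along the tool's x, y, z in units of 40 mm (1.0 is 40 mm), then the turn, a rotation vector about the tool's x, y, z in degrees. A call has exactly 5 rows; each row shifts and turns the commanded pose from where the row before left it, along the tool's axes as they then stand; what a row does not reach is not made up. A row lasts 1/10 s, in which the tool goes at most 50 mm and 8.59 degrees, less where a joint would pass 70% of its speed; a pose out of reach is approached as far as the arm can. A call is refused whole if a number of a shift passes 1 or a number of a turn 8.59, either way. A call with a gripper value outside its range is refused whole. The fingers move at their own pace and stop on an object; "force" is the grip in N (left out, the last holds). Time passes only in rows, so rows that do not move let the fingers close, or fill a call up. It gives the time, the measured TCP pose, the force, the opening and the grip force at its end, in the units of the state.
- env.read_state(): the state, without advancing time (a new reading comes with each control period).
- imaging.capture(name): name is "scene" or "side" or "wrist"; returns a dict with "image" (384x512x3 uint8, red, green, blue), "fx", "fy", "cx", "cy" (pixels), "k1" (the pictures are not rectified: a ray, as slopes to the right and down, at radius r is drawn at 1 + k1 r^2 times it, then the intrinsics apply), "view" (4x4, takes a point from world to camera coordinates); the wrist camera has in their place "tool_from_camera" (4x4, takes a point from camera to tool coordinates, whose origin is the TCP and whose axes are the flange's). Camera axes: x right, y up, looking along -z (the intrinsics and any distortion apply to the point x, -y, -z); pixel columns grow to the right and rows downward; lengths in mm; the calibration is good to about 2 mm. A picture is of the moment at which its call begins: read the wrist's pose just before it. There is no depth.
- env.hand_in(): hands the job in; it is judged then, once.
The state is a dict: "time": time; "joint_pos": joint angles; "qd": joint speeds; "joint_efforts": joint torques, N m; "eef_pos": TCP position; "eef_rot": TCP orientation; "wrist_force": force on the tool from outside, world axes, zero at the start; "ft_torque": the same for the moment, N m; "opening": opening from 0.0 (shut) to 1.0 (fully open); "finger_force": force on a finger pad.
Only numpy, scipy, OpenCV 4.12 (cv2) and the standard library are available. Lean on these libraries where they do the work, as an engineer would, in place of code of your own. Each camera call takes 0.05 s, during which the arm holds its last target. There are 200 camera calls.

### The job

The blue metal block lies loose in the wooden jig, between the square stop block and the leaning cheek. Take the pale wedge with the red head out of the wedge rack, put it thin end down into the gap between block and cheek, near the middle of the cheek and with its sloped face against the cheek, and press it down until the block is pushed up against the stop and everything is tight. Let go and leave the wedge standing in the gap.

Things in the scene. Friction and masses are not known exactly. Their poses are not given: they have to be found in the camera images.
- wedge_mid (a point): Pale wood wedge, top 20 mm red, 100 mm tall, 40 wide (x), half-way up; z up. Face at y -13.5 mm is vertical, +y face slopes: 12 mm thick at the toe (y -13.5 to -1.5), 42 at the flat top (to y +28.5). Grip across x near the top. Stands toe down in a pocket of a 42 mm high rack, lifts straight out; other pockets, 70 mm apart along y, hold 85 mm tall dark and black wedges, not wanted.
- jig: Fixed wooden jig; origin on the bench, z up. Bed top at z 15 mm. Square stop block on the -y side: face at y -45 mm, top z 75. Cheek on the +y side, x -55 to +55 mm: its face looks to -y and leans back at the wedge's taper, y +4 mm at the bed, +25 at its top, z 85. The wedge goes between cheek and blue block, its y along the jig's y (they start within 35 degrees of each other).
- seat (a point): Point in the jig's gap, at y +8.5, z 75 mm of the jig, axes as the jig's: the wedge's middle point comes here when tight (its top then 125 mm above the bench). Put in without force it stops 10 to 20 mm higher; pressing takes 2 to 8 N until the block meets the stop, then the force climbs; about 15 N on the middle of its top makes it tight and friction keeps it.
- load_mid (a point): Centre of the blue metal block, 140 (x) x 40 (y) x 65 mm (z), about 0.55 kg, standing on the jig's bed along the jig's x, top at z 80 mm of the jig. Loose: it starts 3.5 to 6 mm off the stop and slides to it when the wedge is pressed down; against the stop its centre is at y -25 mm of the jig.

How it is judged (in metres and radians):
At the end, for the whole second after the job is handed in: Blue block square in the jig, against the stop (within 2 mm); red-headed wedge let go in the gap, upright and square to the jig (10 degrees), within 30 mm of the cheek's middle and 10 mm across, at most 8 mm above or 13 mm below its tight height, still bearing on the jig with over 1 N (y of load_mid in the frame of jig below -0.0228 m and angle between load_mid's own z axis and vertical below 0.06 rad and angle between the x axis of load_mid and the x axis of jig, either way round below 0.06 rad and x of wedge_mid in the frame of seat between -0.03 and 0.03 m and y of wedge_mid in the frame of seat between -0.01 and 0.01 m and z of wedge_mid in the frame of seat between -0.013 and 0.008 m and angle between wedge_mid's own z axis and vertical below 0.17 rad and angle between the y axis of wedge_mid and the y axis of jig, either way round below 0.17 rad and contact force between wedge and jig above 1 N); the robot touches nothing.
It also fails if it takes over 40 s, if anything falls off the work surface, if the arm or the gripper's body presses on something with over 40 N, if the wrist force passes 120 N, or if a joint passes its speed limit or range.

## Working session

There is one attempt and no reset: what is moved stays moved. The work goes in short steps, Python scripts to look and compute and a tool call to move; the robot and the scene stay as the last step left them, time stands still between calls to the robot, and variables do not carry over. Pictures are saved under pics/ and viewed, at most 10 in all, crops included, and the job is handed in when it is done.

Besides the shell and the picture viewer there is one more tool, called after "Emit:" as name(argument=value, ...) on one line, values as JSON. drive_tool: Moves the arm, as the interface text tells. Its arguments: {"type":"object","properties":{"targets":{"type":"array"},"force":{"type":"number"}},"required":["targets"]}

```bash
mkdir -p pics; ls; cat > h.py <<'E'
import numpy as np, cv2
from scipy.spatial.transform import Rotation as R
from station import env, imaging
def cap(n):
    s=env.read_state(); c=imaging.capture(n); c['s']=s
    if n=='wrist':
        T=np.eye(4);T[:3,:3]=R.from_rotvec(s['eef_rot']).as_matrix();T[:3,3]=s['eef_pos']
        c['W']=T@c['tool_from_camera']
    else: c['W']=np.linalg.inv(c['view'])
    return c
def ray(c,p):
    K=np.array([[c['fx'],0,c['cx']],[0,c['fy'],c['cy']],[0,0,1.]])
    u=cv2.undistortPoints(np.array(p,float).reshape(1,1,2),K,np.array([c['k1'],0,0,0.]))[0,0]
    x,y=((p[0]-c['cx'])/c['fx'],(p[1]-c['cy'])/c['fy'])
    # refine fixed-point
    a=np.array([x,y]);d=a.copy()
    for _ in range(30): d=a/(1+c['k1']*(d@d))
    v=c['W'][:3,:3]@np.array([d[0],-d[1],-1.]); return c['W'][:3,3],v
def onz(c,p,z):
    o,v=ray(c,p); return o+v*(z-o[2])/v[2]
def save(c,n): cv2.imwrite('pics/'+n,cv2.cvtColor(c['image'],cv2.COLOR_RGB2BGR))
E
python3 - <<'E'
from h import *
s=env.read_state();print({k:np.round(v,3) for k,v in s.items()},env.grasp_offset)
a=cap('scene');b=cap('side')
im=np.hstack([a['image'],b['image']])
cv2.imwrite('pics/a.png',cv2.cvtColor(cv2.resize(a['image'],(800,600)),cv2.COLOR_RGB2BGR))
cv2.imwrite('pics/b.png',cv2.cvtColor(cv2.resize(b['image'],(800,600)),cv2.COLOR_RGB2BGR))
print(a['W'].round(2),b['W'].round(2))
E
```

```text
pics
{'time': np.float64(0.0), 'joint_pos': array([ 1.583,  0.502, -0.427,  1.551,  0.221,  1.138, -0.21 ]), 'qd': array([-0.001, -0.001,  0.002,  0.   ,  0.   ,  0.001,  0.001]), 'joint_efforts': array([ 0.0000e+00, -5.6660e+01, -5.8160e+00, -2.7911e+01, -6.9000e-02,
        3.1000e-02,  0.0000e+00]), 'eef_pos': array([ 161.111, -629.001,  225.703]), 'eef_rot': array([-3.115, -0.393,  0.   ]), 'wrist_force': array([-0.264, -0.526,  0.52 ]), 'ft_torque': array([ 0.014,  0.002, -0.005]), 'finger_force': np.float64(0.0), 'opening': np.float64(1.004)} -18.8
[[-3.5000e-01 -6.7000e-01  6.6000e-01  9.8731e+02]
 [ 9.4000e-01 -2.6000e-01  2.3000e-01  1.0243e+02]
 [ 2.0000e-02  7.0000e-01  7.2000e-01  5.5902e+02]
 [ 0.0000e+00  0.0000e+00  0.0000e+00  1.0000e+00]] [[-8.0000e-01  4.5000e-01 -4.0000e-01  2.5595e+02]
 [-6.0000e-01 -6.1000e-01  5.2000e-01  3.4822e+02]
 [-1.0000e-02  6.5000e-01  7.6000e-01  6.1588e+02]
 [ 0.0000e+00  0.0000e+00  0.0000e+00  1.0000e+00]]
```

View pics/a.png

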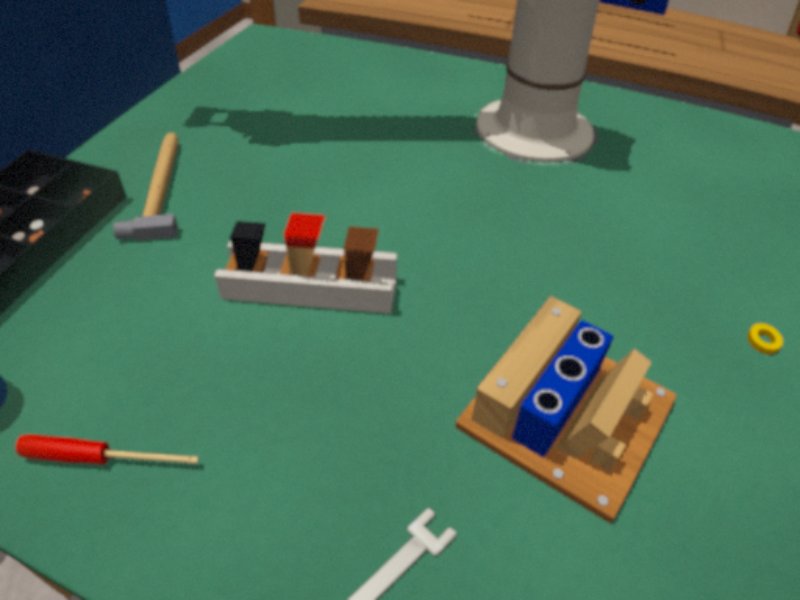

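View pics/b.png

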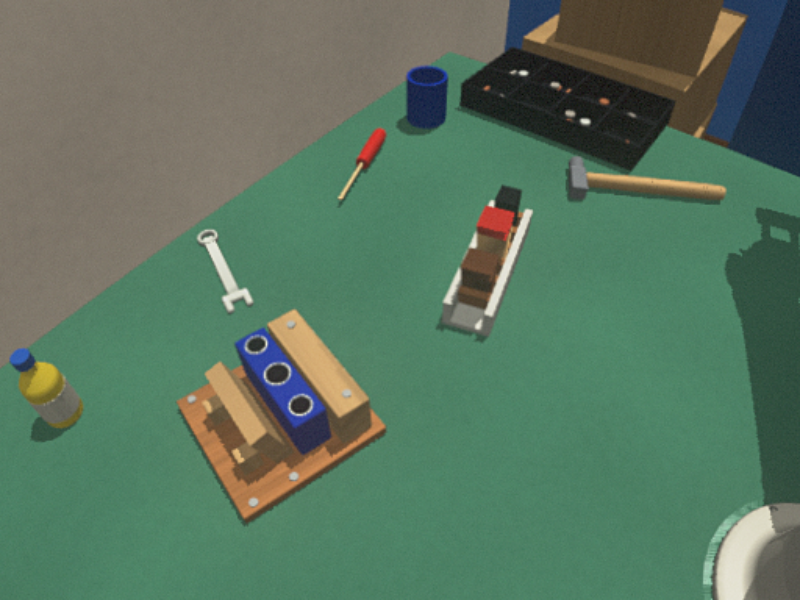

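The scene view shows the rack with the red top at about (305,225), the black wedge at (248,235) and the brown one at (360,245), and the jig with the blue block at (570,370). In the side view the red top is at (495,222) and the blue block at (280,380).

```bash
cat >> h.py <<'E'
def tri(rs):
    A=np.zeros((3,3));b=np.zeros(3)
    for o,v in rs:
        v=v/np.linalg.norm(v);P=np.eye(3)-np.outer(v,v);A+=P;b+=P@o
    x=np.linalg.solve(A,b); return x,[np.linalg.norm(np.cross(x-o,v/np.linalg.norm(v))) for o,v in rs]
def big(m):
    m=cv2.morphologyEx(m.astype(np.uint8),cv2.MORPH_OPEN,np.ones((2,2)))
    cs,_=cv2.findContours(m,cv2.RETR_EXTERNAL,cv2.CHAIN_APPROX_NONE)
    return max(cs,key=cv2.contourArea)
E
python3 - <<'E'
from h import *
f=.64
a=cap('scene');b=cap('side')
# red tops: brighter red within window
for c,w in ((a,(180,130,212,162)),(b,(300,128,335,156))):
    im=c['image'].astype(int);r,g,bl=im[...,0],im[...,1],im[...,2]
    m=(r>90)&(g<.4*r)&(bl<.4*r)
    M=np.zeros_like(m);M[w[1]:w[3],w[0]:w[2]]=m[w[1]:w[3],w[0]:w[2]]
    v=r[M];t,_=cv2.threshold(v.astype(np.uint8).reshape(-1,1),0,255,cv2.THRESH_OTSU)
    top=M&(r>t);q=big(top);rc=cv2.minAreaRect(q)
    c['q']=q;c['rc']=np.array(q[:,0].mean(0));print('t',t,top.sum(),M.sum(),c['rc'])
    mo=cv2.moments(q);c['ct']=(mo['m10']/mo['m00'],mo['m01']/mo['m00']);print(c['ct'])
x,e=tri([ray(a,a['ct']),ray(b,b['ct'])]);print('red top ctr',x,e)
for c in(a,b):
    P=np.array([onz(c,p[0],x[2])[:2] for p in c['q']],np.float32);print(cv2.minAreaRect(P))
# bed corners (800 px)
pa=dict(W=(460,425),N=(612,517),E=(675,397));pb=dict(E=(181,404),N=(246,519),W=(384,429))
print('bed a',{k:onz(a,(v[0]*f,v[1]*f),15).round(1) for k,v in pa.items()})
print('bed b',{k:onz(b,(v[0]*f,v[1]*f),15).round(1) for k,v in pb.items()})
ha=[(591,337),(570,368),(547,401)];hb=[(301,405),(277,374),(256,345)]
for p,q in zip(ha,hb[::1]): print(onz(a,np.array(p)*f,80).round(1),onz(b,np.array(q)*f,80).round(1))
E
```

```text
t 151.0 314 407 [195.14925373 145.47761194]
(195.13536076326773, 145.32438878950506)
t 171.0 270 282 [318.23728814 141.10169492]
(318.30896057347667, 141.10681003584227)
red top ctr [ 510.47978678 -193.62449808  101.85290452] [np.float64(2.228845775013616), np.float64(2.228845775013523)]
((512.2407836914062, -191.1624755859375), (43.45481872558594, 39.557708740234375), 15.64431095123291)
((510.45953369140625, -197.5424346923828), (40.48661804199219, 42.430625915527344), 13.842691421508789)
bed a {'W': array([651.2,  51.6,  15. ]), 'N': array([699., 220.,  15.]), 'E': array([532.5, 270.4,  15. ])}
bed b {'E': array([689.1, 219.8,  15. ]), 'N': array([523.7, 270.2,  15. ]), 'W': array([473.6,  98.7,  15. ])}
[539.2 157.6  80. ] [537.8 155.8  80. ]
[588.4 143.2  80. ] [586.1 142.8  80. ]
[636.1 128.8  80. ] [633.9 128.7  80. ]
```

```bash
cat >> h.py <<'E'
def plan(p,yaw,n,vert=True):
    """rows: even steps from measured pose to TCP p, tool y axis at world angle yaw (deg), pointing down"""
    s=env.read_state();x=np.array(s['eef_pos']);Rm=R.from_rotvec(s['eef_rot'])
    y=np.radians(yaw);ty=np.array([np.cos(y),np.sin(y),0]);tz=np.array([0,0,-1.])
    T=R.from_matrix(np.c_[np.cross(ty,tz),ty,tz])
    dv=(Rm.inv()*T).as_rotvec()
    print('now',x.round(1),'axes y',Rm.as_matrix()[:,1].round(3),'z',Rm.as_matrix()[:,2].round(3),'turn',np.degrees(dv).round(1))
    print('left',(np.array(p)-x).round(1),'in tool units',(Rm.inv().apply(np.array(p)-x)/40).round(3))
    for i in range(n):
        g=x+(np.array(p)-x)/(n-i)
        d=np.round(Rm.inv().apply(g-x)/40,2);t=np.round(np.degrees((Rm.inv()*T).as_rotvec())/(n-i),1)
        x=x+Rm.apply(d)*40;Rm=Rm*R.from_rotvec(np.radians(t));print(d.tolist(),t.tolist())
E
python3 - <<'E'
from h import *
c=cap('wrist');print(c['tool_from_camera'].round(2),c['fx'])
a=cap('scene');f=.64
print(onz(a,np.array((248,230))*f,87).round(),onz(a,np.array((361,238))*f,87).round())
plan((511,-194,210),15,15)
E
```

```text
[[  -0.      0.95    0.3    81.92]
 [   1.      0.      0.     -1.18]
 [   0.      0.3    -0.95 -157.56]
 [   0.      0.      0.      1.  ]] 316.3346514660226
[ 528. -264.   87.] [ 491. -128.   87.]
now [ 161.3 -629.4  226.4] axes y [ 0.248 -0.969 -0.001] z [-0.     0.001 -1.   ] turn [ -0.   -0.  -90.6]
left [349.7 435.4 -16.4] in tool units [11.171 -8.374  0.415]
[0.74, -0.56, 0.03] [-0.0, -0.0, -6.0]
[0.8, -0.48, 0.03] [-0.0, -0.0, -6.0]
[0.84, -0.39, 0.03] [-0.0, -0.0, -6.0]
[0.88, -0.3, 0.03] [-0.0, -0.0, -6.1]
[0.91, -0.21, 0.03] [-0.0, -0.0, -6.0]
[0.92, -0.11, 0.03] [-0.0, -0.0, -6.1]
[0.93, -0.01, 0.03] [-0.0, -0.0, -6.0]
[0.93, 0.09, 0.03] [-0.0, -0.0, -6.1]
[0.91, 0.19, 0.03] [-0.0, -0.0, -6.0]
[0.89, 0.28, 0.02] [-0.0, -0.0, -6.1]
[0.85, 0.37, 0.03] [-0.0, -0.0, -6.0]
[0.81, 0.46, 0.02] [-0.0, -0.0, -6.1]
[0.76, 0.54, 0.03] [-0.0, -0.0, -6.0]
[0.7, 0.62, 0.02] [-0.0, -0.0, -6.1]
[0.62, 0.69, 0.03] [0.0, -0.0, -6.0]
```

Emit:
drive_tool(targets=[[91.8, [0.74, -0.56, 0.03], [0, 0, -6.0]], [91.8, [0.8, -0.48, 0.03], [0, 0, -6.0]], [91.8, [0.84, -0.39, 0.03], [0, 0, -6.0]], [91.8, [0.88, -0.3, 0.03], [0, 0, -6.1]], [91.8, [0.91, -0.21, 0.03], [0, 0, -6.0]]])

```text
time: 0.8
eef_pos: [278.3, -483.2, 220.8]
eef_rot: [2.905, 1.195, -0.0]
wrist_force: [0.4, -0.1, 0.9]
opening: 0.998
finger_force: 0.0
```

Emit:
drive_tool(targets=[[91.8, [0.92, -0.11, 0.03], [0, 0, -6.1]], [91.8, [0.93, -0.01, 0.03], [0, 0, -6.0]], [91.8, [0.93, 0.09, 0.03], [0, 0, -6.1]], [91.8, [0.91, 0.19, 0.03], [0, 0, -6.0]], [91.8, [0.89, 0.28, 0.02], [0, 0, -6.1]]])

```text
time: 1.3
eef_pos: [395.0, -338.4, 215.3]
eef_rot: [2.492, 1.912, -0.0]
wrist_force: [1.7, -0.6, -0.8]
opening: 1.0
finger_force: 0.0
```

Emit:
drive_tool(targets=[[91.8, [0.85, 0.37, 0.03], [0, 0, -6.0]], [91.8, [0.81, 0.46, 0.02], [0, 0, -6.1]], [91.8, [0.76, 0.54, 0.03], [0, 0, -6.0]], [91.8, [0.7, 0.62, 0.02], [0, 0, -6.1]], [91.8, [0.62, 0.69, 0.03], [0, 0, -6.0]]])

```text
time: 1.8
eef_pos: [511.7, -193.3, 210.1]
eef_rot: [1.908, 2.495, -0.0]
wrist_force: [-0.0, 0.5, 0.2]
opening: 1.0
finger_force: 0.0
```

Emit:
drive_tool(targets=[[91.8, [0, 0, 0], [0, 0, 0]], [91.8, [0, 0, 0], [0, 0, 0]], [91.8, [0, 0, 0], [0, 0, 0]], [91.8, [0, 0, 0], [0, 0, 0]], [91.8, [0, 0, 0], [0, 0, 0]]])

```text
time: 2.3
eef_pos: [510.3, -195.7, 209.9]
eef_rot: [1.916, 2.489, -0.001]
wrist_force: [0.9, -1.5, 0.0]
opening: 1.0
finger_force: 0.0
```

```bash
python3 - <<'E'
from h import *
c=cap('wrist');save(c,'w1.png');print(c['s']['joint_pos'].round(2))
plan((511,-194,68),15,4)
E
```

```text
[ 1.04  0.45 -0.92  1.82  0.41  1.07  0.23]
now [ 510.4 -195.4  209.9] axes y [ 0.967  0.256 -0.   ] z [-0. -0. -1.] turn [-0.   0.  -0.1]
left [   0.6    1.4 -141.9] in tool units [0.032 0.025 3.548]
[0.01, 0.01, 0.89] [-0.0, 0.0, -0.0]
[0.01, 0.0, 0.89] [-0.0, 0.0, -0.0]
[0.01, 0.01, 0.88] [-0.0, 0.0, -0.1]
[0.0, 0.0, 0.89] [-0.0, 0.0, -0.0]
```

View pics/w1.png

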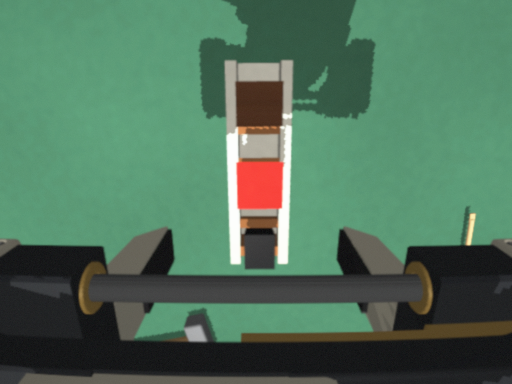

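The wrist view shows the red top at about (237–283, 163–208), square to the fingers; I'll measure its centre and yaw on the top plane.

```bash
python3 - <<'E'
from h import *
c=cap('wrist');im=c['image'].astype(int);r,g,b=im[...,0],im[...,1],im[...,2]
q=big((r>120)&(g<.4*r)&(b<.4*r))
P=np.array([onz(c,p[0],102)[:2] for p in q],np.float32);print(cv2.boundingRect(q),cv2.minAreaRect(P))
x=cv2.minAreaRect(P)[0];plan((x[0],x[1],68),15,4)
E
```

```text
(238, 163, 46, 47) ((514.0280151367188, -192.40115356445312), (38.835792541503906, 42.25172805786133), 14.815667152404785)
now [ 510.5 -195.2  210. ] axes y [ 0.966  0.257 -0.   ] z [-0. -0. -1.] turn [-0.   0.  -0.1]
left [   3.5    2.8 -142. ] in tool units [0.047 0.104 3.55 ]
[0.01, 0.03, 0.89] [-0.0, 0.0, -0.0]
[0.01, 0.02, 0.89] [-0.0, 0.0, -0.0]
[0.01, 0.03, 0.88] [-0.0, 0.0, -0.1]
[0.02, 0.02, 0.89] [-0.0, 0.0, -0.0]
```

Emit:
drive_tool(targets=[[91.8, [0.01, 0.03, 0.8], [0, 0, 0]], [91.8, [0.01, 0.02, 0.8], [0, 0, 0]], [91.8, [0.01, 0.03, 0.75], [0, 0, 0]], [91.8, [0.02, 0.02, 0.7], [0, 0, 0]], [91.8, [0, 0, 0.5], [0, 0, 0]]])

```text
time: 2.9
eef_pos: [513.3, -191.4, 66.1]
eef_rot: [-1.913, -2.49, 0.001]
wrist_force: [0.4, -0.1, -0.4]
opening: 0.998
finger_force: 0.0
```

Emit:
drive_tool(targets=[[91.8, [0, 0, 0], [0, 0, 0]], [91.8, [0, 0, 0], [0, 0, 0]], [30, [0, 0, 0], [0, 0, 0]], [30, [0, 0, 0], [0, 0, 0]], [30, [0, 0, 0], [0, 0, 0]]], force=40)

```text
time: 3.4
eef_pos: [514.9, -191.8, 69.0]
eef_rot: [1.912, 2.49, 0.0]
wrist_force: [0.6, -0.2, -0.5]
opening: 0.791
finger_force: 0.0
```

Emit:
drive_tool(targets=[[20, [0, 0, 0], [0, 0, 0]], [20, [0, 0, 0], [0, 0, 0]], [20, [0, 0, 0], [0, 0, 0]], [20, [0, 0, 0], [0, 0, 0]], [20, [0, 0, 0], [0, 0, 0]]])

```text
time: 3.9
eef_pos: [514.2, -191.4, 67.9]
eef_rot: [-1.913, -2.492, 0.0]
wrist_force: [-0.2, -0.7, -0.7]
opening: 0.437
finger_force: 40.0
```

Emit:
drive_tool(targets=[[20, [0, 0, -0.4], [0, 0, 0]], [20, [0, 0, -0.8], [0, 0, 0]], [20, [0, 0, -0.9], [0, 0, 0]], [20, [0, 0, -0.9], [0, 0, 0]], [20, [0, 0, -0.6], [0, 0, 0]]], force=60)

```text
time: 4.4
eef_pos: [515.3, -191.0, 215.6]
eef_rot: [1.91, 2.49, 0.001]
wrist_force: [0.3, -0.2, -1.6]
opening: 0.43
finger_force: 60.0
```

```bash
python3 - <<'E'
from h import *
a=cap('scene')
# jig frame: block axis from hole centres (two views averaged)
h=np.array([[538.5,156.7],[587.2,143.0],[635,128.8]]);d=h[2]-h[0];th=np.arctan2(d[1],d[0]);print('jig yaw',np.degrees(th))
jx=np.array([np.cos(th),np.sin(th)]);jy=np.array([-jx[1],jx[0]])
J=h[1]+20.3*jy;print('jig',J)
g=J+jy*16   # top centre at jig y 8.5+7.5
print('goal',g);plan((*g,200),np.degrees(th),10)
E
```

```text
jig yaw -16.125595351734695
jig [592.83819971 162.50130006]
goal [597.28210095 177.87178287]
now [ 517.3 -191.3  218.8] axes y [0.966 0.259 0.006] z [ 0.007 -0.003 -1.   ] turn [ 0.4  0.2 31.2]
left [ 80.  369.1 -18.8] in tool units [8.396 4.322 0.453]
[0.84, 0.43, 0.05] [0.0, 0.0, 3.1]
[0.86, 0.39, 0.04] [0.0, 0.0, 3.1]
[0.88, 0.34, 0.05] [0.1, 0.0, 3.1]
[0.9, 0.29, 0.04] [0.0, 0.0, 3.1]
[0.91, 0.24, 0.04] [0.1, 0.0, 3.1]
[0.93, 0.19, 0.05] [0.0, 0.0, 3.1]
[0.93, 0.14, 0.04] [0.1, 0.0, 3.1]
[0.94, 0.09, 0.05] [0.0, 0.1, 3.2]
[0.94, 0.04, 0.05] [0.1, 0.0, 3.1]
[0.95, -0.01, 0.04] [0.0, 0.1, 3.2]
```

Emit:
drive_tool(targets=[[20, [0.84, 0.43, 0.05], [0, 0, 3.1]], [20, [0.86, 0.39, 0.04], [0, 0, 3.1]], [20, [0.88, 0.34, 0.05], [0, 0, 3.1]], [20, [0.9, 0.29, 0.04], [0, 0, 3.1]], [20, [0.91, 0.24, 0.04], [0, 0, 3.1]]])

```text
time: 4.95
eef_pos: [554.5, -5.3, 203.9]
eef_rot: [2.234, 2.209, 0.0]
wrist_force: [0.1, 0.3, -1.7]
opening: 0.435
finger_force: 60.0
```

Emit:
drive_tool(targets=[[20, [0.93, 0.19, 0.05], [0, 0, 3.1]], [20, [0.93, 0.14, 0.04], [0, 0, 3.1]], [20, [0.94, 0.09, 0.05], [0, 0, 3.2]], [20, [0.94, 0.04, 0.05], [0, 0, 3.1]], [20, [0.95, -0.01, 0.04], [0, 0, 3.2]]])

```text
time: 5.45
eef_pos: [594.5, 179.3, 194.6]
eef_rot: [-2.515, -1.883, -0.0]
wrist_force: [-0.1, -0.4, -0.5]
opening: 0.433
finger_force: 60.0
```

Emit:
drive_tool(targets=[[20, [0, 0, 0], [0, 0, 0]], [20, [0, 0, 0], [0, 0, 0]], [20, [0, 0, 0], [0, 0, 0]], [20, [0, 0, 0], [0, 0, 0]], [20, [0, 0, 0], [0, 0, 0]]])

```text
time: 5.95
eef_pos: [594.8, 176.1, 194.1]
eef_rot: [2.514, 1.883, -0.0]
wrist_force: [-0.5, -0.0, 0.7]
opening: 0.434
finger_force: 60.0
```

```bash
python3 - <<'E'
from h import *
c=cap('wrist');save(c,'w2.png');a=cap('side')
cv2.imwrite('pics/s2.png',cv2.cvtColor(cv2.resize(a['image'][150:350,90:290],(600,600),interpolation=cv2.INTER_CUBIC),cv2.COLOR_RGB2BGR))
plan((597.3,177.9,200),-16.1,1)
E
```

```text
now [594.7 176.6 194. ] axes y [ 0.96  -0.281  0.   ] z [ 0. -0. -1.] turn [ 0.   0.  -0.2]
left [2.6 1.3 6. ] in tool units [ 0.049  0.054 -0.149]
[0.05, 0.05, -0.15] [0.0, 0.0, -0.2]
```

View pics/w2.png

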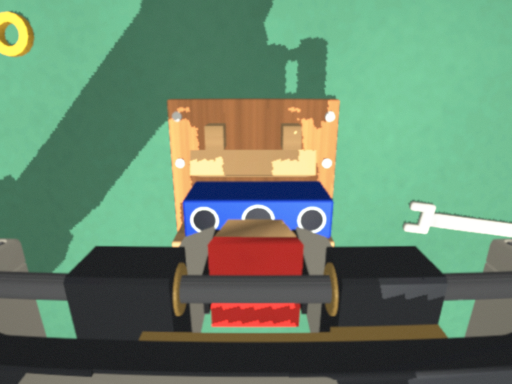

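View pics/s2.png

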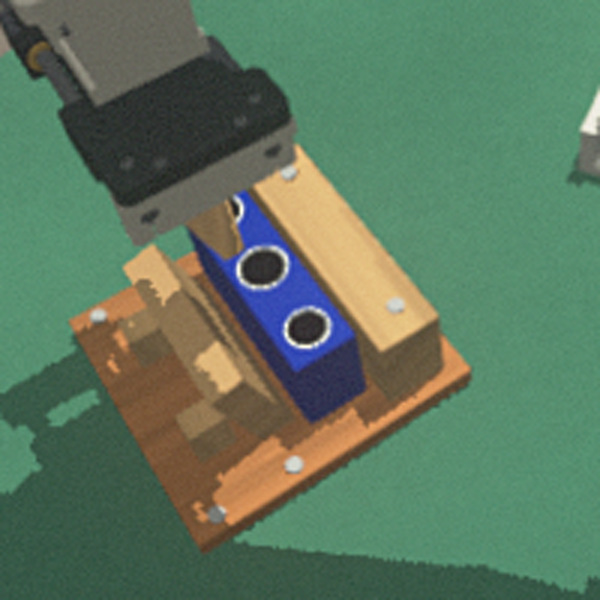

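The wrist view shows the cheek's top face at rows about 150–176, columns 190–316, blue holes at (204,219) and (312,219), and bed back corners (168,99) and (339,99). The side view shows the held wedge over the block/gap.

```bash
python3 - <<'E'
from h import *
c=cap('wrist');im=c['image'].astype(int)
for col in (200,300): print(col,[(r,im[r,col-2:col+3].mean(0).astype(int).tolist()) for r in list(range(146,154))+list(range(170,210,1))])
for p,z in (((168,99),15),((339,99),15),((204,219),80),((258,218),80),((312,219),80),((190,176),85),((316,176),85)): print(p,onz(c,p,z).round(1))
E
```

```text
200 [(146, [182, 122, 76]), (147, [177, 118, 73]), (148, [185, 124, 78]), (149, [188, 129, 81]), (150, [196, 143, 93]), (151, [206, 160, 109]), (152, [208, 166, 113]), (153, [209, 166, 114]), (170, [255, 246, 183]), (171, [255, 246, 182]), (172, [255, 246, 183]), (173, [255, 246, 182]), (174, [255, 245, 181]), (175, [253, 236, 167]), (176, [229, 186, 125]), (177, [176, 127, 84]), (178, [166, 112, 70]), (179, [167, 112, 70]), (180, [164, 110, 71]), (181, [143, 96, 77]), (182, [78, 59, 89]), (183, [19, 35, 92]), (184, [13, 34, 92]), (185, [12, 34, 93]), (186, [11, 34, 93]), (187, [10, 34, 93]), (188, [12, 35, 94]), (189, [13, 34, 94]), (190, [11, 34, 94]), (191, [12, 34, 94]), (192, [10, 34, 94]), (193, [10, 33, 93]), (194, [12, 35, 94]), (195, [13, 34, 95]), (196, [15, 35, 94]), (197, [12, 34, 95]), (198, [11, 34, 96]), (199, [14, 37, 110]), (200, [20, 50, 147]), (201, [32, 68, 192]), (202, [46, 89, 226]), (203, [60, 109, 244]), (204, [67, 118, 249]), (205, [69, 120, 250]), (206, [83, 129, 249]), (207, [152, 181, 251]), (208, [234, 242, 253]), (209, [253, 254, 254])]
300 [(146, [211, 
[... 582 characters left out ...]
3]), (188, [11, 34, 94]), (189, [12, 34, 94]), (190, [10, 33, 94]), (191, [12, 35, 94]), (192, [11, 34, 94]), (193, [10, 34, 94]), (194, [10, 34, 94]), (195, [11, 34, 94]), (196, [11, 34, 94]), (197, [10, 33, 94]), (198, [13, 35, 97]), (199, [14, 39, 112]), (200, [22, 54, 153]), (201, [38, 76, 202]), (202, [59, 104, 235]), (203, [76, 126, 249]), (204, [82, 134, 251]), (205, [83, 135, 252]), (206, [82, 135, 252]), (207, [82, 135, 252]), (208, [82, 135, 252]), (209, [87, 137, 252])]
(168, 99) [528.4 273.7  15. ]
(339, 99) [697.9 224.   15. ]
(204, 219) [539.2 159.8  80. ]
(258, 218) [587.7 146.6  80. ]
(312, 219) [635.6 131.5  80. ]
(190, 176) [542.2 203.5  85. ]
(316, 176) [648.  172.4  85. ]
```

```bash
python3 - <<'E'
from h import *
c=cap('wrist');im=c['image'].astype(int);s=c['s']
th=np.radians(-16.3);jx=np.array([np.cos(th),np.sin(th)]);jy=np.array([-jx[1],jx[0]])
f=lambda p,z:(lambda w:(round(w[:2]@jx,1),round(w[:2]@jy,1)))(onz(c,p,z))
print('tcp',s['eef_pos'][:2]@jx,s['eef_pos'][:2]@jy)
print('cheek edge',f((253,176.3),85),'block front',f((258,200.8),80),'block ends',f((185,201),80),f((331,201),80))
z=s['eef_pos'][2]
for col in(245,258,272): print(col,[(r,im[r,col-1:col+2].mean(0).astype(int).tolist()) for r in list(range(214,226))+list(range(234,272,2))])
print('toe edge',f((229,220.5),z-66),f((287,220.5),z-66))
E
```

```text
tcp 521.1299834942473 336.6145179251296
cheek edge (np.float64(518.3), np.float64(347.3)) block front (np.float64(522.8), np.float64(322.9)) block ends (np.float64(456.1), np.float64(322.7)) (np.float64(589.6), np.float64(322.6))
245 [(214, [253, 253, 253]), (215, [244, 246, 245]), (216, [224, 227, 224]), (217, [211, 213, 211]), (218, [195, 195, 189]), (219, [180, 167, 148]), (220, [166, 138, 103]), (221, [156, 125, 86]), (222, [148, 118, 81]), (223, [140, 113, 76]), (224, [132, 107, 73]), (225, [127, 102, 70]), (234, [135, 108, 74]), (236, [145, 99, 68]), (238, [151, 44, 38]), (240, [150, 39, 35]), (242, [159, 41, 36]), (244, [174, 46, 40]), (246, [179, 47, 41]), (248, [178, 46, 40]), (250, [178, 46, 40]), (252, [178, 47, 42]), (254, [176, 45, 40]), (256, [176, 45, 40]), (258, [176, 45, 41]), (260, [176, 44, 40]), (262, [176, 45, 40]), (264, [177, 46, 41]), (266, [176, 45, 39]), (268, [178, 48, 42]), (270, [178, 47, 40])]
258 [(214, [96, 98, 105]), (215, [95, 98, 104]), (216, [95, 97, 102]), (217, [96, 98, 102]), (218, [104, 101, 98]), (219, [122, 107, 89]), (220, [135, 111, 79]), (
[... 623 characters left out ...]
, 250]), (218, [234, 237, 237]), (219, [199, 195, 188]), (220, [142, 126, 105]), (221, [120, 98, 69]), (222, [119, 96, 66]), (223, [124, 100, 69]), (224, [129, 104, 71]), (225, [134, 108, 74]), (234, [169, 136, 92]), (236, [162, 119, 82]), (238, [128, 41, 35]), (240, [141, 36, 31]), (242, [161, 42, 36]), (244, [176, 44, 39]), (246, [182, 47, 41]), (248, [181, 47, 41]), (250, [180, 46, 40]), (252, [180, 47, 41]), (254, [181, 47, 41]), (256, [182, 47, 41]), (258, [181, 46, 41]), (260, [182, 48, 42]), (262, [183, 49, 44]), (264, [183, 48, 43]), (266, [183, 48, 43]), (268, [182, 48, 42]), (270, [181, 47, 42])]
toe edge (np.float64(500.2), np.float64(324.0)) (np.float64(544.6), np.float64(324.0))
```

Emit:
drive_tool(targets=[[20, [0.17, -0.07, 0], [0, 0, 0]], [20, [0.17, 0, 0], [0, 0, 0]], [20, [0, 0, 0.4], [0, 0, 0]], [20, [0, 0, 0.4], [0, 0, 0]], [20, [0, 0, 0.1], [0, 0, 0]]])

```text
time: 6.65
eef_pos: [593.8, 190.5, 154.4]
eef_rot: [-2.511, -1.885, 0.008]
wrist_force: [-0.3, -0.4, 0.0]
opening: 0.433
finger_force: 60.0
```

```bash
python3 - <<'E'
from h import *
a=cap('side');b=cap('scene');c=cap('wrist')
t=[cv2.resize(i,(400,400),interpolation=cv2.INTER_CUBIC) for i in (a['image'][190:310,110:230],b['image'][180:300,310:430])]
o=np.hstack(t);cv2.imwrite('pics/s3.png',cv2.cvtColor(o,cv2.COLOR_RGB2BGR))
print(env.read_state()['eef_pos'])
E
```

```text
[595.1114934  191.21038276 156.87700028]
```

View pics/s3.png

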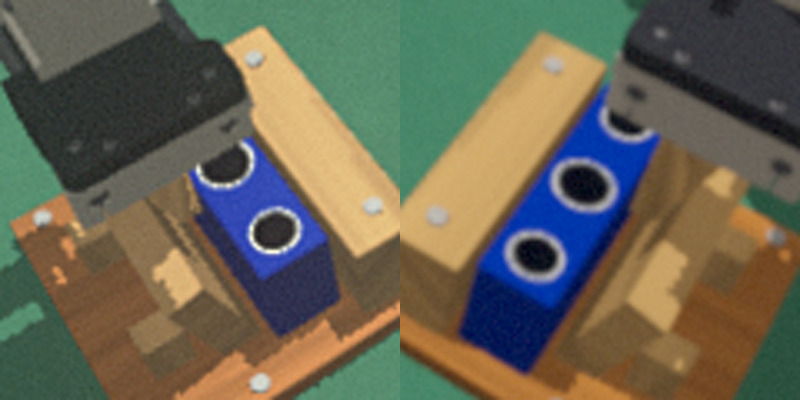

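The crops show the toe just above the gap, between the blue block (its edge near (655,190) in the right crop) and the cheek top at (720,180). Going down gently.

Emit:
drive_tool(targets=[[20, [0, 0, 0.1], [0, 0, 0]], [20, [0, 0, 0.1], [0, 0, 0]], [20, [0, 0, 0.1], [0, 0, 0]], [20, [0, 0, 0.15], [0, 0, 0]], [20, [0, 0, 0], [0, 0, 0]]])

```text
time: 7.3
eef_pos: [595.1, 191.2, 138.9]
eef_rot: [-2.512, -1.885, 0.002]
wrist_force: [-0.5, -1.3, -1.1]
opening: 0.429
finger_force: 60.0
```

Emit:
drive_tool(targets=[[20, [-0.05, 0, 0.05], [0, 0, 0]], [20, [-0.05, 0, 0.05], [0, 0, 0]], [20, [-0.05, 0, 0.05], [0, 0, 0]], [20, [-0.05, 0, 0.05], [0, 0, 0]], [20, [0, 0, 0], [0, 0, 0]]])

```text
time: 7.8
eef_pos: [593.4, 183.8, 131.8]
eef_rot: [-2.513, -1.885, -0.0]
wrist_force: [-0.4, 0.2, -0.2]
opening: 0.43
finger_force: 60.0
```

Emit:
drive_tool(targets=[[20, [-0.05, 0, 0.1], [0, 0, 0]], [20, [-0.05, 0, 0.1], [0, 0, 0]], [20, [0, 0, 0.1], [0, 0, 0]], [20, [0, 0, 0.1], [0, 0, 0]], [20, [0, 0, 0], [0, 0, 0]]])

```text
time: 8.3
eef_pos: [591.8, 179.8, 115.1]
eef_rot: [-2.512, -1.886, 0.002]
wrist_force: [-0.3, 1.8, -0.8]
opening: 0.433
finger_force: 60.0
```

Emit:
drive_tool(targets=[[20, [0, 0, 0.08], [0, 0, 0]], [20, [0, 0, 0.08], [0, 0, 0]], [20, [0, 0, 0.08], [0, 0, 0]], [20, [0, 0, 0.08], [0, 0, 0]], [20, [0, 0, 0], [0, 0, 0]]])

```text
time: 8.8
eef_pos: [591.9, 179.9, 102.5]
eef_rot: [-2.512, -1.886, 0.001]
wrist_force: [0.3, 0.1, -0.1]
opening: 0.432
finger_force: 60.0
```

Emit:
drive_tool(targets=[[20, [0, 0, 0.05], [0, 0, 0]], [20, [0, 0, 0.05], [0, 0, 0]], [20, [0, 0, 0.05], [0, 0, 0]], [20, [0, 0, 0], [0, 0, 0]], [20, [0, 0, 0], [0, 0, 0]]])

```text
time: 9.3
eef_pos: [592.2, 180.0, 97.1]
eef_rot: [2.513, 1.886, -0.0]
wrist_force: [0.7, -0.4, -0.4]
opening: 0.431
finger_force: 60.0
```

Emit:
drive_tool(targets=[[20, [0, 0, 0.04], [0, 0, 0]], [20, [0, 0, 0.04], [0, 0, 0]], [20, [0, 0, 0], [0, 0, 0]], [20, [0, 0, 0], [0, 0, 0]], [20, [0, 0, 0], [0, 0, 0]]])

```text
time: 9.8
eef_pos: [592.3, 180.1, 94.0]
eef_rot: [2.513, 1.886, 0.0]
wrist_force: [-0.4, -0.3, -1.4]
opening: 0.432
finger_force: 60.0
```

Emit:
drive_tool(targets=[[20, [0, 0, 0.03], [0, 0, 0]], [20, [0, 0, 0.03], [0, 0, 0]], [20, [0, 0, 0], [0, 0, 0]], [20, [0, 0, 0], [0, 0, 0]], [20, [0, 0, 0], [0, 0, 0]]])

```text
time: 10.3
eef_pos: [592.3, 180.0, 91.6]
eef_rot: [2.513, 1.886, 0.0]
wrist_force: [-0.2, -0.4, 0.2]
opening: 0.434
finger_force: 60.0
```

Emit:
drive_tool(targets=[[70, [0, 0, 0], [0, 0, 0]], [70, [0, 0, 0], [0, 0, 0]], [70, [0, 0, 0], [0, 0, 0]], [70, [0, 0, 0], [0, 0, 0]], [70, [0, 0, 0], [0, 0, 0]]])

```text
time: 10.8
eef_pos: [592.3, 180.1, 91.6]
eef_rot: [2.513, 1.886, 0.0]
wrist_force: [0.1, 0.3, 0.0]
opening: 0.756
finger_force: 0.0
```

Emit:
drive_tool(targets=[[70, [0, 0, -0.4], [0, 0, 0]], [70, [0, 0, -0.5], [0, 0, 0]], [70, [0, 0, -0.5], [0, 0, 0]], [0, [0, 0, -0.2], [0, 0, 0]], [0, [0, 0, 0], [0, 0, 0]]])

```text
time: 11.3
eef_pos: [593.4, 180.5, 157.6]
eef_rot: [2.512, 1.885, 0.005]
wrist_force: [0.8, -0.4, 0.2]
opening: 0.633
finger_force: 0.0
```

Emit:
drive_tool(targets=[[0, [0, 0, 0], [0, 0, 0]], [0, [0, 0, 0], [0, 0, 0]], [0, [0, 0, 0], [0, 0, 0]], [0, [0, 0, 0], [0, 0, 0]], [0, [0, 0, 0], [0, 0, 0]]])

```text
time: 11.8
eef_pos: [592.0, 180.0, 155.1]
eef_rot: [-2.512, -1.886, 0.001]
wrist_force: [-0.3, 0.3, 0.7]
opening: 0.197
finger_force: 0.0
```

```bash
python3 - <<'E'
from h import *
a=cap('scene');c=cap('wrist');b=cap('side');print(env.read_state()['eef_pos'],env.read_state()['opening'])
o=np.hstack([cv2.resize(a['image'][170:290,310:430],(300,300)),c['image'][84:384,6:506]]);cv2.imwrite('pics/w4.png',cv2.cvtColor(o,cv2.COLOR_RGB2BGR))
E
```

```text
[592.21178452 180.07263054 155.36779486] 0.07080950456184851
```

View pics/w4.png

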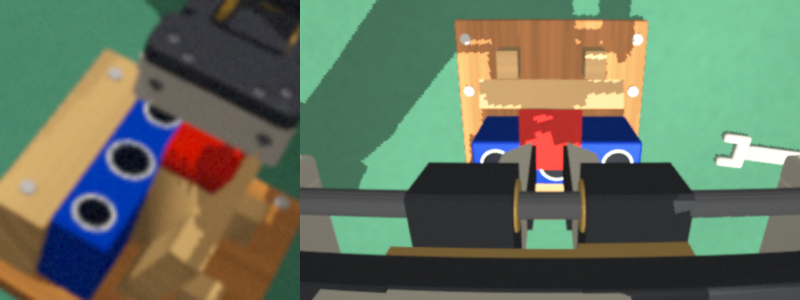

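The wedge stands upright in the gap, its red top at about (228–287, 193–255) in the wrist picture. I'll check where its middle lies relative to the closed fingers before pressing.

```bash
python3 - <<'E'
from h import *
c=cap('wrist');im=c['image'].astype(int);s=c['s']
th=np.radians(-16.3);jx=np.array([np.cos(th),np.sin(th)]);jy=np.array([-jx[1],jx[0]])
f=lambda p,z:(lambda w:(round(w[:2]@jx,1),round(w[:2]@jy,1)))(onz(c,p,z))
r,g,b=im[...,0],im[...,1],im[...,2]
m=(r>100)&(g<.45*r)&(b<.45*r);m[:150]=0
q=big(m);x,y,w,h=cv2.boundingRect(q);print(x,y,w,h,s['opening'])
print('tcp',s['eef_pos'],s['eef_pos'][:2]@jx,s['eef_pos'][:2]@jy)
for z in(122,127,132):print(z,f((x,y+.5),z),f((x+w,y+.5),z))
col=[im[:,k-1:k+2].mean(1).astype(int) for k in (262,)]
print([(i,col[0][i].tolist()) for i in range(225,275,3)])
# blue front edge
for k in (200,310): print(k,[(i,im[i,k].tolist()) for i in range(196,226,2)])
E
```

```text
226 195 63 60 0.07080950456184851
tcp [592.21178452 180.07263054 155.36779486] 517.8676121736197 339.04879627513554
122 (np.float64(498.3), np.float64(357.6)) (np.float64(538.5), np.float64(357.7))
127 (np.float64(498.8), np.float64(359.3)) (np.float64(537.9), np.float64(359.4))
132 (np.float64(499.3), np.float64(361.0)) (np.float64(537.3), np.float64(361.1))
[(225, [180, 47, 42]), (228, [179, 49, 43]), (231, [146, 45, 42]), (234, [145, 47, 43]), (237, [145, 45, 41]), (240, [146, 47, 44]), (243, [145, 46, 42]), (246, [144, 47, 42]), (249, [143, 44, 42]), (252, [141, 45, 43]), (255, [42, 41, 44]), (258, [41, 40, 43]), (261, [75, 76, 75]), (264, [93, 103, 131]), (267, [94, 83, 100]), (270, [153, 129, 90]), (273, [148, 123, 86])]
200 [(196, [165, 110, 68]), (198, [163, 109, 70]), (200, [84, 65, 85]), (202, [10, 34, 92]), (204, [13, 36, 93]), (206, [12, 32, 92]), (208, [10, 36, 92]), (210, [7, 32, 92]), (212, [12, 34, 94]), (214, [8, 33, 92]), (216, [12, 34, 94]), (218, [4, 30, 91]), (220, [15, 36, 95]), (222, [13, 35, 94]), (224, [14, 40, 116])]
310 [(196, [179, 119, 73]), (198, [174, 117, 73]), (200, [102, 77, 84]), (202, [15, 34, 92]), (204, [7, 31, 92]), (206, [11, 35, 93]), (208, [13, 34, 94]), (210, [13, 34, 95]), (212, [12, 35, 94]), (214, [11, 34, 94]), (216, [13, 34, 94]), (218, [7, 33, 94]), (220, [8, 31, 94]), (222, [8, 35, 94]), (224, [13, 36, 108])]
```

Emit:
drive_tool(targets=[[0, [-0.05, 0, 0], [0, 0, 0]], [0, [0, 0, 0.2], [0, 0, 0]], [0, [0, 0, 0.2], [0, 0, 0]], [0, [0, 0, 0.2], [0, 0, 0]], [0, [0, 0, 0], [0, 0, 0]]])

```text
time: 12.5
eef_pos: [590.6, 177.6, 129.6]
eef_rot: [-2.512, -1.885, 0.004]
wrist_force: [-0.1, 1.0, 0.5]
opening: 0.004
finger_force: 0.0
```

Emit:
drive_tool(targets=[[0, [0, 0, 0.05], [0, 0, 0]], [0, [0, 0, 0.03], [0, 0, 0]], [0, [0, 0, 0.03], [0, 0, 0]], [0, [0, 0, 0], [0, 0, 0]], [0, [0, 0, 0], [0, 0, 0]]])

```text
time: 13.0
eef_pos: [591.8, 178.2, 127.3]
eef_rot: [2.513, 1.886, 0.0]
wrist_force: [0.0, -0.2, -0.1]
opening: 0.005
finger_force: 0.0
```

Emit:
drive_tool(targets=[[0, [0, 0, 0.03], [0, 0, 0]], [0, [0, 0, 0.03], [0, 0, 0]], [0, [0, 0, 0], [0, 0, 0]], [0, [0, 0, 0], [0, 0, 0]], [0, [0, 0, 0], [0, 0, 0]]])

```text
time: 13.5
eef_pos: [592.0, 178.2, 125.3]
eef_rot: [2.512, 1.885, 0.001]
wrist_force: [-2.2, -1.3, 4.8]
opening: 0.004
finger_force: 2.7
```

Emit:
drive_tool(targets=[[0, [0, 0, 0.03], [0, 0, 0]], [0, [0, 0, 0.02], [0, 0, 0]], [0, [0, 0, 0], [0, 0, 0]], [0, [0, 0, 0], [0, 0, 0]], [0, [0, 0, 0], [0, 0, 0]]])

```text
time: 14.0
eef_pos: [592.1, 178.2, 125.2]
eef_rot: [2.511, 1.885, 0.001]
wrist_force: [-5.8, -4.0, 17.5]
opening: 0.008
finger_force: 8.9
```

Emit:
drive_tool(targets=[[0, [0, 0, 0.02], [0, 0, 0]], [0, [0, 0, 0.01], [0, 0, 0]], [0, [0, 0, 0], [0, 0, 0]], [0, [0, 0, 0], [0, 0, 0]], [0, [0, 0, 0], [0, 0, 0]]])

```text
time: 14.5
eef_pos: [592.2, 178.2, 125.1]
eef_rot: [2.511, 1.884, 0.001]
wrist_force: [-8.4, -4.8, 25.5]
opening: 0.004
finger_force: 12.7
```

Force climbs without travel: tight, at the expected height of 125 mm. Lifting off.

Emit:
drive_tool(targets=[[0, [0, 0, -0.1], [0, 0, 0]], [0, [0, 0, -0.3], [0, 0, 0]], [0, [0, 0, -0.8], [0, 0, 0]], [0, [0, 0, -0.8], [0, 0, 0]], [0, [0, 0, 0], [0, 0, 0]]])

```text
time: 15.0
eef_pos: [594.4, 179.9, 206.5]
eef_rot: [2.511, 1.884, 0.012]
wrist_force: [0.7, 0.6, 0.0]
opening: 0.006
finger_force: 0.0
```

```bash
python3 - <<'E'
from h import *
a=cap('scene');c=cap('wrist');b=cap('side');print(env.read_state()['wrist_force'])
o=np.hstack([cv2.resize(i,(400,400),interpolation=cv2.INTER_CUBIC) for i in (a['image'][170:290,310:430],b['image'][190:310,110:230])]);cv2.imwrite('pics/w5.png',cv2.cvtColor(o,cv2.COLOR_RGB2BGR))
E
```

```text
[-0.0420151  -0.12572125 -0.14942347]
```

View pics/w5.png

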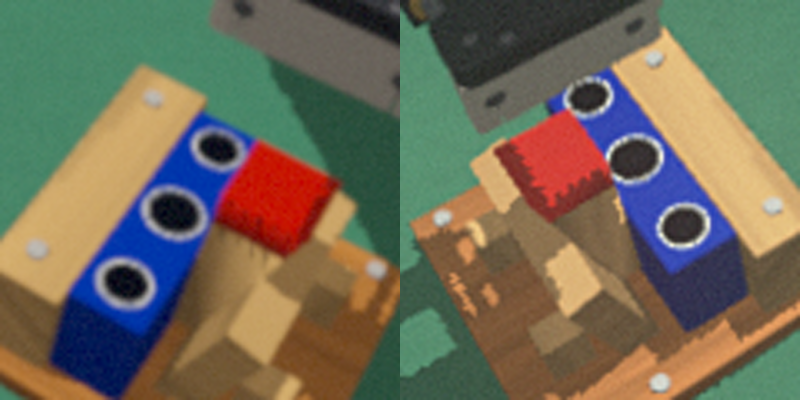

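Both views show the block tight against the stop, with the red-headed wedge upright in the gap and the gripper clear. Handing in.

```bash
python3 -c "
from station import env
print(env.hand_in())"
```

```text
the job is handed in; nothing more can be done
None
```

I pressed the red-headed wedge into the gap with about 25 N. Its top stopped at 125 mm, the tight height, and the last pictures show the blue block against the stop. I let go, moved the gripper clear and handed the job in at about 15 s; no verdict was returned.

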